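Load the tube rack into the reader against its hidden stop

ROBOT

A 7-joint arm with a two-finger parallel gripper is mounted at the origin on the work surface. World frame = base frame: x ahead of the robot, y to its left, z up, the work surface at z = 0. Lengths are in m, angles in rad, forces in N, time in s.
With the tool pointing down it reaches from about 0.425 to 0.95 m from the base axis. Payload 4.7 kg.
Tool frame: the origin (TCP) lies midway between the tips of the shut fingers; the grasp point (between the pads) lies 19 mm behind it; z points along the fingers, y is the line along which they close (so a half turn about z gives the same grasp; the last joint's range is limited). The gripper opens to 85 mm and grips with 20 to 120 N. Pads are 22 mm wide; open, the fingers measure 114 mm over their backs; the gripper's body (76 mm by 85 mm) begins 54 mm behind the grasp point. The pads swing forward as they close: fully open they stand 13 mm farther back than shut.
Start: joints at [-1.292, 0.469, -0.049, 1.532, 0.024, 1.141, -0.082], TCP at [0.204, 0.643, 0.231] pointing down, gripper open.
Joint ranges: [-2.59, 2.59], [-0.33, 1.99], [-1.39, 1.29], [0.1, 2.45], [-1.04, 4.18], [0.21, 1.99], [-2.66, 2.66]. Speed limits (rad/s): [2.57, 2.57, 3.14, 3.14, 3.14, 3.14, 3.14].

INTERFACE

Orientations are given as [roll, pitch, yaw] about the fixed x, y, z axes, in that order (R = Rz(yaw) Ry(pitch) Rx(roll)).
In Python, from station import env gives the robot as it stands.
- The arm moves only by the tool move_arm, never from a script. Its argument "increments" is a list of rows, each a list of 3 entries, a list of its own where there are three numbers: the turn, a rotation vector about the world's x, y, z in units of 6 degrees (1.0 is 6 degrees), then the shift along the world's x, y, z in cm, then the finger opening in cm, from 0 to 8.54. A call has 1 to 12 rows; each row shifts and turns the commanded pose from where the row before left it; what a row does not reach is not made up. A row lasts 1/12 s, in which the tool goes at most 41.7 mm and 7.16 degrees, less where a joint would pass 70% of its speed; a pose out of reach is approached as far as the arm can. A call with a gripper value outside its range is refused whole. The fingers move at their own pace and stop on an object; the grip force is fixed at half the most. Time passes only in rows, so rows that do not move let the fingers close. It gives the time, the measured TCP pose, the force, the opening and the grip force at its end, in the units of the state.
- env.observe(): the state, without advancing time (a new reading comes with each control period).
- env.read_camera(name): name is "side" or "top" or "wrist"; returns (picture, depth): 400x640x3 uint8, red, green, blue; 400x640 float32, m along the optical axis (not along the pixel's ray), 0 where there is no reading.
- env.calibration(name): a dict with "fov_y" (degrees; the focal length in pixels is half the picture's height over the tangent of half this angle, whatever the lens; pixels are square), "cx", "cy" (the principal point, pixels), "eye" and "orientation" of the camera in the world. Camera axes: x right, y up, looking along -z (the intrinsics and any distortion apply to the point x, -y, -z); pixel columns grow to the right and rows downward; lengths in m; the calibration is good to about 2 mm. A picture is of the moment at which its call begins: read the wrist's pose just before it. calibration takes no time and is no camera call; for the wrist camera it gives the pose at the moment of the call.
- env.job_done(): hands the job in; it is judged then, once.
The state is a dict: "time_s": time; "joint_pos": joint angles; "dq": joint speeds; "effort": joint torques, N m; "eef_pos": TCP position; "ee_rot": TCP orientation; "wrist_force": force on the tool from outside, world axes, zero at the start; "wrist_torque": the same for the moment, N m; "finger_gap": finger opening in m; "finger_force": force on a finger pad.
Only numpy, scipy, OpenCV 4.12 (cv2) and the standard library are available. Lean on these libraries where they do the work, as an engineer would, in place of code of your own. Each camera call takes 0.05 s, during which the arm holds its last target. There are 200 camera calls.

TASK

Load the green tube rack into the bay of the bench-top reader, nose first with its white push plate last, and slide it in until you feel it press against the stop hidden inside. Do not force it; leave it standing flat and fully home against the stop, let go, and leave everything else on the bench where it is.

Things in the scene. Friction and masses are not known exactly. Their poses are not given: they have to be found in the camera images.
- rack: Loose green tube rack with eight blue caps, 140 mm long (x), 64 mm wide (y), 0.14 to 0.26 kg, standing on the bench. Origin: centre of its underside; x points to its nose, z up. Green body 36 mm high, caps to 54 mm. It slides on the bench with 0.6 to 2 N, a little more where it rubs a guide.
- rack_nose (a point): middle of the rack's nose face, 70 mm ahead of the rack's origin, 18 mm up
- rack_plate (a point): middle of the outer face of the white push plate at the rack's tail, 70 mm behind the rack's origin, 40 mm up; the plate is 6 mm thick, 64 mm wide, 60 mm high
- rack_grip (a point): point in the white grip fin in the middle of the rack, on the rack's z axis 58 mm up: pinch it across y. The fin is 36 mm long (x), 14 mm thick (y), from 36 to 72 mm high; the nearest caps begin 25 mm from its centre along x
- reader: Fixed white and grey bench-top reader, 260 mm deep (x), 220 mm wide (y); 90 mm high for the first 100 mm behind the mouth, then 155 mm. Origin: middle of the mouth of its bay, on the bench; x points straight into the bay, z up. The bay's floor is the bench; its roof is 80 mm up. The guides in it stay below 26 mm.
- lane_entry (a point): middle of the wide end of the lane, 43 mm before the mouth, on the bench. Two aluminium guides, 26 mm high, stand about 97 mm apart here, narrow to 67 mm at 10 mm before the mouth, and run on at 67 mm into the bay, lined up with the reader's x
- stop_zone (a point): point in the bay 105 mm behind the mouth, 20 mm up. The hidden stop, a rigid steel plate across the lane, is set anywhere from 15 mm before to 15 mm beyond it, differently each time. Home, 20 to 50 mm of the rack stays outside and the grip fin is under the roof, so the last part must be pushed from behind
- sensor (a joint): light sprung pin (at most 0.4 N) that stands 10 mm proud of the hidden stop: 0 untouched, about 0.010 (m) when the rack's nose lies against the stop. The pin is too weak to be felt or to push the rack back.
- tip_box: Bystander, loose: grey box of blue pipette tips, 85 x 122 x 70 mm; origin at the centre of its underside. Leave it alone.
- marker: Bystander, loose: yellow and black highlighter lying on the bench, 120 x 22 x 16 mm; origin at the centre of its underside. Leave it alone.
- beaker: Bystander, loose: clear plastic beaker, 80 mm across, 100 mm tall; origin at the centre of its underside. Leave it alone.
- tape: Bystander, loose: roll of cream tape lying flat, 100 mm across, 24 mm tall; origin at the centre of its underside. Leave it alone.
- tube_block: Bystander, loose: orange two-hole tube block, 60 x 110 x 45 mm; origin at the centre of its underside. Leave it alone.
- flask: Bystander, loose: amber bottle with blue cap, 70 mm across, 150 mm tall; origin at the centre of its underside. Leave it alone.

How it is judged:
By the outcome, as a careful person would: the job done as asked, in the order asked, and still so for the second after the job is handed in, with the robot touching nothing.
It also fails if it takes over 61 s, if anything falls off the work surface, if the arm or the gripper's body presses on something with over 40 N, if the wrist force passes 120 N, or if a joint passes its speed limit or range.

## Working session

There is one attempt and no reset: what is moved stays moved. The work goes in short steps, Python scripts to look and compute and a tool call to move; the robot and the scene stay as the last step left them, time stands still between calls to the robot, and variables do not carry over. Pictures are saved under pics/ and viewed, at most 10 in all, crops included, and the job is handed in when it is done.

Besides the shell and the picture viewer there is one more tool, called after "Call:" in YAML: its name, and indented under it one key for each argument. move_arm: Moves the arm, as the interface text tells. Its arguments: {"type":"object","properties":{"increments":{"type":"array"}},"required":["increments"]}

```bash
mkdir -p pics
cat > h.py <<'E'
import numpy as np,cv2
from station import env
def snap(n,f):
    c=env.calibration(n); p,d=env.read_camera(n)
    cv2.imwrite(f'pics/{f}.png',p[:,:,::-1]); np.savez(f'pics/{f}.npz',p=p,d=d,c=np.array(c,dtype=object))
    return p,d,c
E
python3 - <<'E'
from h import *
for n in('side','top'):
    p,d,c=snap(n,n+'0'); print(n,c,d.min(),d.max())
o=env.observe();print(o)
E
```

```text
side {'fov_y': 44.73579270809791, 'cx': 321.83633322549184, 'cy': 198.48157862670806, 'eye': array([0.40764233, 0.90466966, 0.77745592]), 'orientation': array([ 0.95123235,  0.02206886, -2.97917245])} 0.0 3.6446607
top {'fov_y': 55.70330449105571, 'cx': 319.1796721993314, 'cy': 201.80411866382235, 'eye': array([ 0.52325762, -0.06818026,  1.11541787]), 'orientation': array([ 0.06441338, -0.00438962, -1.55953883])} 0.0 1.9573452
{'time_s': 0.1, 'joint_pos': array([-1.29193156,  0.46939107, -0.04862228,  1.53356854,  0.02409679,
        1.14102834, -0.08229417]), 'dq': array([ 0.00140138, -0.00118948,  0.00159941, -0.00480837,  0.00203575,
        0.00242212, -0.00010482]), 'effort': array([ 6.32185456e-04, -5.11515713e+01, -4.69810073e-02, -2.38393718e+01,
        1.08633604e-02,  4.32792891e-03, -1.68397571e-05]), 'eef_pos': array([0.2042869 , 0.64278628, 0.23034855]), 'ee_rot': array([-3.13978347e+00,  4.87451440e-05,  2.83388570e+00]), 'wrist_force': array([ 0.01777606, -1.10827122, -0.47333538]), 'wrist_torque': array([ 0.0236618 , -0.02456434, -0.04912121]), 'finger_force': 0.0, 'finger_gap': 0.08566656068956009}
```

View pics/top0.png

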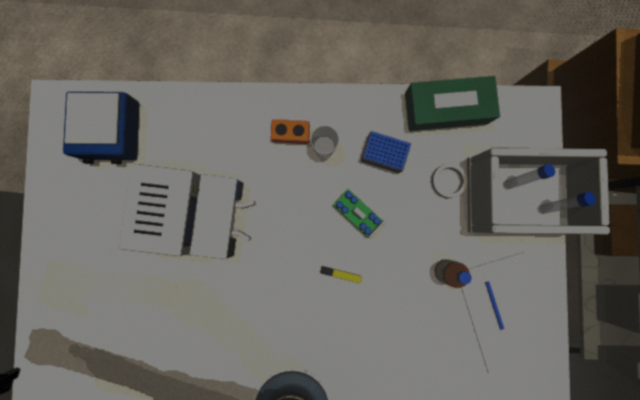

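View pics/side0.png

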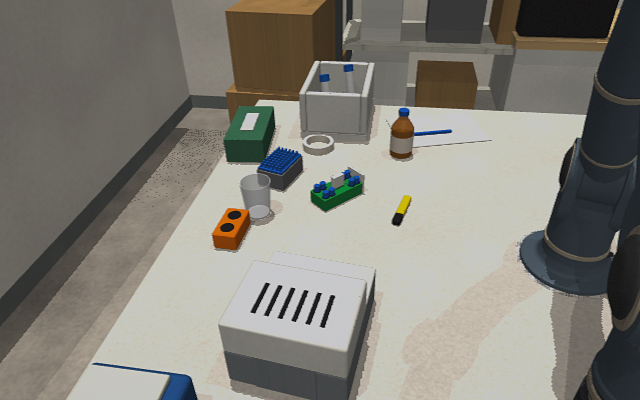

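Top view: rack at about (358,213), with its fin at the centre. The reader is at (180,212) with its mouth and guides facing right at (245,205)/(243,235). The tape, tip box and beaker surround the rack, and the marker is below it. Next I enlarge both.

```bash
python3 - <<'E'
from h import *
t=cv2.imread('pics/top0.png');s=cv2.imread('pics/side0.png')
r=lambda im,x0,y0,w,h,k:cv2.resize(im[y0:y0+h,x0:x0+w],None,fx=k,fy=k,interpolation=cv2.INTER_CUBIC)
a=r(t,325,180,65,60,6);b=r(s,300,155,70,60,5);c=r(t,170,165,100,100,3)
out=np.zeros((600,800,3),np.uint8)
out[:360,:390]=a; out[:300,400:750]=b; out[300:600,400:700]=c
cv2.imwrite('pics/crop1.png',np.clip(out*1.3,0,255).astype(np.uint8))
E
cat >> h.py <<'E'
from scipy.spatial.transform import Rotation as R
def load(f):
    z=np.load(f'pics/{f}.npz',allow_pickle=True); return z['p'],z['d'],z['c'].item()
def ray(c,u,v):
    f=200/np.tan(np.radians(c['fov_y']/2))
    u=np.asarray(u,float);v=np.asarray(v,float)
    q=np.stack([(u-c['cx'])/f,-(v-c['cy'])/f,-np.ones_like(u)],-1)
    return q@R.from_euler('xyz',c['orientation']).as_matrix().T
def onz(c,u,v,z):
    d=ray(c,u,v); return c['eye']+d*((z-c['eye'][2])/d[...,2])[...,None]
def cloud(f):
    p,d,c=load(f); v,u=np.mgrid[:400,:640]; P=c['eye']+ray(c,u,v)*d[...,None]; P[d==0]=np.nan
    return p.astype(int),P
def proj(c,P):
    f=200/np.tan(np.radians(c['fov_y']/2))
    q=(np.asarray(P)-c['eye'])@R.from_euler('xyz',c['orientation']).as_matrix()
    return np.stack([c['cx']+f*q[...,0]/-q[...,2],c['cy']-f*q[...,1]/-q[...,2]],-1)
E
python3 - <<'E'
from h import *
for f in('top0','side0'):
    p,P=cloud(f); r,g,b=p[...,0],p[...,1],p[...,2]
    reg=np.zeros(r.shape,bool)
    if f=='top0': reg[180:245,325:390]=1
    else: reg[155:220,300:370]=1
    z=P[...,2]
    for n,m in (('green',(g>r+30)&(g>b+25)),('cap',(b>r+40)&(b>g+25)),('white',(z>.045)&(abs(r-b)<40)&(r>90)),('bench',z<.015)):
        q=P[reg&m]; q=q[~np.isnan(q[:,0])]; 
        if len(q): print(f,n,len(q),np.median(q,0).round(4),np.percentile(q[:,2],[5,50,95]).round(4))
    # reader corner heights
    if f=='top0':
        for uv in [(215,215),(155,215),(245,212),(300,215)]: print(uv,P[uv[1],uv[0]].round(4))
E
```

```text
top0 green 516 [ 0.5651 -0.1801  0.0354] [0.0319 0.0354 0.0389]
top0 cap 206 [ 0.5592 -0.19    0.0529] [0.044  0.0529 0.0563]
top0 white 108 [ 0.5527 -0.1935  0.0686] [0.0564 0.0686 0.0742]
top0 bench 3070 [ 5.704e-01 -1.806e-01 -5.000e-04] [-0.004  -0.0005  0.0031]
(215, 215) [0.5504 0.2098 0.089 ]
(155, 215) [0.547  0.3433 0.1557]
(245, 212) [5.626e-01 1.458e-01 3.000e-04]
(300, 215) [ 5.556e-01 -1.620e-02  5.000e-04]
side0 green 729 [ 0.5565 -0.1517  0.0269] [0.0047 0.0269 0.0375]
side0 cap 311 [ 0.5699 -0.1635  0.0502] [0.038  0.0502 0.0555]
side0 white 230 [ 0.5522 -0.185   0.0585] [0.0471 0.0585 0.0729]
side0 bench 3259 [ 5.809e-01 -2.222e-01  2.000e-04] [-0.0026  0.0002  0.0048]
```

View pics/crop1.png

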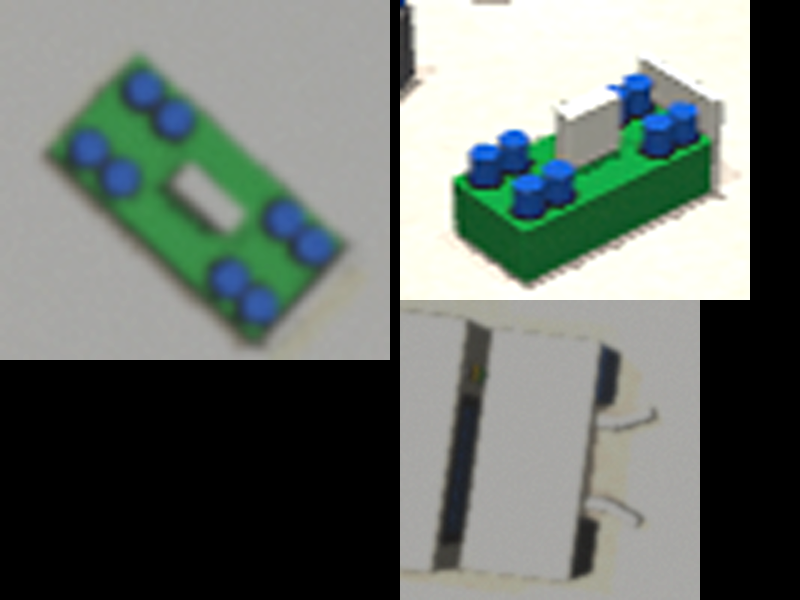

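Crop: the rack's nose is at the upper left and the white plate at the lower right (in the crop, the plate's edge runs (345,245)–(255,345)). The fin is at (205,197). The reader's front top edge runs (600,345)–(570,578), and the guide ends are at (655,412) and (640,522). Next I compute the poses from these.

Run:
```python
from h import *
_,_,ct=load('top0');_,_,cs=load('side0')
A=lambda x,y:(325+(x+.5)/6-.5,180+(y+.5)/6-.5)
C=lambda x,y:(170+(x-400+.5)/3-.5,165+(y-300+.5)/3-.5)
def pr(n,uv,z): q=onz(ct,*uv,z); print(n,q.round(4)); return q
f=[pr('fin',A(*a),.072) for a in((193,163),(245,213),(228,233),(172,183))]
print('fin c',np.mean(f,0))
n1=pr('noseL',A(45,152),.036);n2=pr('noseR',A(138,55),.036);p1=pr('pl',A(345,245),.06);p2=pr('pl',A(258,345),.06)
a=pr('fr',C(600,345),.09);b=pr('fl',C(570,578),.09)
g1=pr('g',C(655,412),.026);g2=pr('g',C(640,522),.026)
# clouds
for fl in('top0','side0'):
    p,P=cloud(fl);z=P[...,2];r,g,bb=p[...,0],p[...,1],p[...,2]
    near=(abs(P[...,0]-.557)<.09)&(abs(P[...,1]+.18)<.09)
    for n,m in(('green',near&(g>r+30)&(g>bb+25)&(z>.03)&(z<.042)),('fin',(np.hypot(P[...,0]-.557,P[...,1]+.185)<.035)&(z>.06)&(z<.08)&(abs(r-bb)<40)),
      ('roof',(z>.083)&(z<.097)&(P[...,1]>.12)&(P[...,1]<.33)&(P[...,0]>.4)&(P[...,0]<.75)),
      ('guide',(z>.016)&(z<.035)&(P[...,1]>.08)&(P[...,1]<.2)&(P[...,0]>.45)&(P[...,0]<.65)),
      ('high',(z>.147)&(z<.165)&(P[...,1]>.12)&(P[...,1]<.46)&(P[...,0]>.35)&(P[...,0]<.75))):
        q=P[m][:,:2].astype(np.float32)
        if len(q)>5:
            rc=cv2.minAreaRect(q*1000); print(fl,n,len(q),np.round(rc[0],1),np.round(rc[1],1),round(rc[2],1),q.mean(0).round(4), np.round(cv2.boxPoints(rc)).astype(int).tolist() if n!='green' else '')
# two-view fin check: fin top centre in side crop
uv=[(300+(x-400+.5)/5-.5,155+(y+.5)/5-.5) for x,y in((555,108),(610,85))]
for u in uv: print('side fin-top edge',onz(cs,*u,.072).round(4))
# triangulate fin nose-end top left corner: top crop (172,183)&(193,163) vs side
from itertools import product
for at in((193,163),(172,183)):
  for u in uv:
    d1=ray(ct,*A(*at));d2=ray(cs,*u);M=np.stack([d1,-d2],1);s=np.linalg.lstsq(M,cs['eye']-ct['eye'],rcond=None)[0]
    x1=ct['eye']+s[0]*d1;x2=cs['eye']+s[1]*d2;print('tri',at,((x1+x2)/2).round(4),np.linalg.norm(x1-x2).round(4))
```

```text
fin [ 0.5781 -0.1759  0.072 ]
fin [ 0.5554 -0.1999  0.072 ]
fin [ 0.5461 -0.1921  0.072 ]
fin [ 0.5688 -0.1663  0.072 ]
fin c [ 0.56210524 -0.18355459  0.072     ]
noseL [ 0.5844 -0.1091  0.036 ]
noseR [ 0.6313 -0.1531  0.036 ]
pl [ 0.5414 -0.248   0.06  ]
pl [ 0.4947 -0.2077  0.06  ]
fr [0.6472 0.1543 0.09  ]
fl [0.4371 0.1758 0.09  ]
g [0.5909 0.1137 0.026 ]
g [0.4855 0.1257 0.026 ]
top0 green 504 [ 564.7 -181.3] [131.3  62.4] 47.7 [ 0.5648 -0.1796] 
top0 fin 70 [ 563.1 -184.4] [35.3 14.3] 46.3 [ 0.5624 -0.1843] [[546, -192], [556, -202], [580, -177], [570, -167]]
top0 roof 3047 [548.8 215.2] [102.9 220.1] 84.2 [0.5481 0.2148] [[434, 175], [653, 153], [663, 255], [445, 278]]
top0 guide 219 [548.9 149.1] [ 58.3 196.5] 84.3 [0.5432 0.1526] [[448, 130], [644, 110], [650, 168], [454, 188]]
top0 high 5411 [562.1 341.4] [164.4 219.9] 83.7 [0.5614 0.3415] [[444, 272], [662, 248], [680, 411], [462, 435]]
side0 green 310 [ 562.9 -177.2] [135.5  66.7] 46.4 [ 0.5607 -0.1627] 
side0 fin 80 [ 559.7 -180.8] [37.5 17.2] 40.2 [ 0.5601 -0.1787] [[540, -186], [551, -200], [580, -175], [568, -162]]
side0 roof 1467 [548.5 240.8] [153.1 219.3] 83.7 [0.5324 0.1924] [[431, 177], [649, 153], [666, 305], [448, 329]]
side0 high 9291 [560.2 346.3] [162.5 219.7] 83.9 [0.5564 0.3569] [[442, 277], [661, 254], [678, 416], [460, 439]]
side fin-top edge [ 0.5763 -0.1733  0.072 ]
side fin-top edge [ 0.5502 -0.1997  0.072 ]
tri (193, 163) [ 0.5775 -0.1762  0.0701] 0.0014
tri (193, 163) [ 0.5623 -0.1758  0.0869] 0.0302
tri (172, 183) [ 0.5718 -0.1653  0.0774] 0.0065
tri (172, 183) [ 0.5569 -0.1654  0.0936] 0.0221
```

Call:
move_arm:
  increments:
    - [[0,0,-0.8],[1.6,-2.7,0.3],8.5]
    - [[0,0,-0.8],[1.6,-2.7,0.3],8.5]
    - [[0,0,-0.8],[1.6,-2.7,0.3],8.5]
    - [[0,0,-0.8],[1.6,-2.7,0.3],8.5]
    - [[0,0,-0.8],[1.6,-2.7,0.3],8.5]
    - [[0,0,-0.8],[1.6,-2.7,0.3],8.5]
    - [[0,0,-0.8],[1.6,-2.7,0.3],8.5]
    - [[0,0,-0.8],[1.6,-2.7,0.3],8.5]
    - [[0,0,-0.8],[1.6,-2.7,0.3],8.5]
    - [[0,0,-0.8],[1.6,-2.7,0.3],8.5]
    - [[0,0,-0.8],[1.6,-2.7,0.3],8.5]
    - [[0,0,-0.8],[1.6,-2.7,0.3],8.5]

```text
time_s: 1.1
eef_pos: [0.3968, 0.3177, 0.2672]
ee_rot: [-3.141, 0.0, 1.825]
wrist_force: [1.0, 0.5, 1.0]
finger_gap: 0.085
finger_force: 0.0
```

Call:
move_arm:
  increments:
    - [[0,0,-0.9],[1.2,-2.2,0.2],8.5]
    - [[0,0,-0.9],[1.2,-2.2,0.2],8.5]
    - [[0,0,-0.9],[1.2,-2.2,0.2],8.5]
    - [[0,0,-0.9],[1.2,-2.2,0.2],8.5]
    - [[0,0,0],[0,0,0],8.5]
    - [[0,0,0],[0,0,0],8.5]
    - [[0,0,0],[0,0,0],8.5]
    - [[0,0,0],[0,0,0],8.5]

```text
time_s: 1.77
eef_pos: [0.4437, 0.2324, 0.275]
ee_rot: [-3.141, 0.0, 1.454]
wrist_force: [-0.0, -0.2, -0.4]
finger_gap: 0.0851
finger_force: 0.0
```

Run:
```python
from h import *
o=env.observe();print(o['joint_pos'].round(2),o['eef_pos'],np.degrees(o['ee_rot']))
p,d,c=snap('wrist','w1');print(c)
```

```text
[-0.9   0.14  0.37  1.9  -0.06  1.11 -0.62] [0.44370645 0.23240337 0.2750104 ] [-1.79960656e+02  4.69017598e-03  8.33149370e+01]
{'fov_y': 70.68966127601553, 'cx': 317.7059651490917, 'cy': 198.97100898925385, 'eye': array([0.45140955, 0.29886976, 0.41710896]), 'orientation': array([-2.68019795e-01, -1.35034456e-06, -1.18726009e-01])}
```

View pics/w1.png

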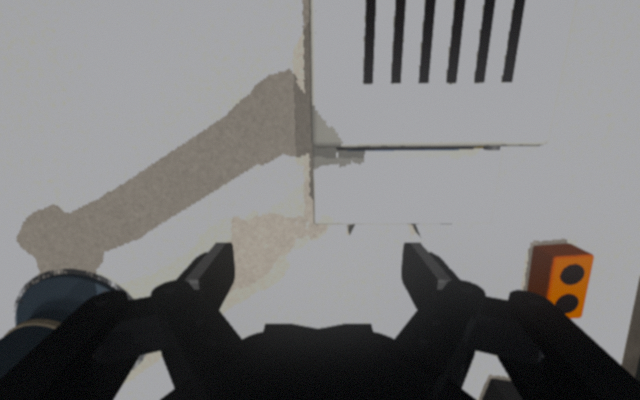

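Wrist view: the reader is ahead, with its front roof edge at row 223 and its left corner at (316,223). The guide ends show at about (351,235) and (418,235), straight in line.

Run:
```python
from h import *
p,d,c=load('w1')
for uv,z in(((351,236),.026),((419,236),.026),((315,223),.09),((449,224),.09),((313,147),.09)): print(uv,onz(c,*uv,z).round(4))
p,P=cloud('w1');z=P[...,2]
m=(z>.018)&(z<.032)&(P[...,1]>.08)&(P[...,1]<.2)&(P[...,0]>.45)&(P[...,0]<.62)
v,u=np.where(m);print(len(u));
for k in range(0,len(u),max(1,len(u)//25)):print(u[k],v[k],P[v[k],u[k]].round(3))
t=np.radians(84);X=np.array([np.cos(t),np.sin(t)]);Y=np.array([-X[1],X[0]])
for n,q in(('top_g',(.5909,.1137)),('top_g2',(.4855,.1257)),('fr',(.6472,.1543)),('fl',(.4371,.1758))):
  q=np.array(q)-[.5425,.1645];print(n,(q@X).round(4),(q@Y).round(4))
```

```text
(351, 236) [0.4812 0.1294 0.026 ]
(419, 236) [0.582  0.1174 0.026 ]
(315, 223) [0.4338 0.1796 0.09  ]
(449, 224) [0.5977 0.1587 0.09  ]
(313, 147) [0.4427 0.2716 0.09  ]
218
415 223 [0.577 0.138 0.025]
353 224 [0.486 0.145 0.019]
361 224 [0.498 0.146 0.024]
422 224 [0.587 0.135 0.025]
360 225 [0.496 0.144 0.024]
421 225 [0.585 0.135 0.026]
357 226 [0.492 0.144 0.025]
419 226 [0.582 0.133 0.026]
355 227 [0.489 0.142 0.024]
418 227 [0.581 0.132 0.025]
353 228 [0.485 0.142 0.026]
417 228 [0.579 0.131 0.028]
351 229 [0.483 0.138 0.021]
359 229 [0.494 0.139 0.025]
424 229 [0.59  0.128 0.026]
358 230 [0.492 0.138 0.026]
424 230 [0.59  0.126 0.025]
357 231 [0.491 0.136 0.025]
424 231 [0.59  0.125 0.026]
355 232 [0.488 0.135 0.026]
423 232 [0.589 0.122 0.025]
354 233 [0.486 0.134 0.026]
422 233 [0.587 0.121 0.025]
352 234 [0.483 0.132 0.026]
422 234 [0.587 0.12  0.026]
353 235 [0.484 0.131 0.026]
423 235 [0.589 0.117 0.024]
422 236 [0.587 0.116 0.025]
top_g -0.0455 -0.0534
top_g2 -0.0445 0.0526
fr 0.0008 -0.1052
fl 0.0002 0.106
```

Call:
move_arm:
  increments:
    - [[0,0,-0.6],[1,-3,-0.2],8.5]
    - [[0,0,-0.6],[1,-3,-0.2],8.5]
    - [[0,0,-0.6],[1,-3,-0.2],8.5]
    - [[0,0,-0.6],[1,-3,-0.2],8.5]
    - [[0,0,-0.6],[1,-3,-0.2],8.5]
    - [[0,0,-0.6],[1,-3,-0.2],8.5]
    - [[0,0,-0.6],[1,-3,-0.2],8.5]
    - [[0,0,-0.6],[1,-3,-0.2],8.5]
    - [[0,0,-0.6],[1,-3,-0.2],8.5]
    - [[0,0,-0.6],[1,-3,-0.2],8.5]
    - [[0,0,0],[1,-3,-0.2],8.5]
    - [[0,0,0],[0.5,-2.5,-0.2],8.5]

```text
time_s: 2.82
eef_pos: [0.5605, -0.1247, 0.251]
ee_rot: [3.141, 0.0, 0.825]
wrist_force: [1.2, 0.2, -0.0]
finger_gap: 0.0853
finger_force: 0.0
```

Call:
move_arm:
  increments:
    - [[0,0,0],[0,-2,-2.0],8.5]
    - [[0,0,0],[0,-1,-2.0],8.5]
    - [[0,0,0],[0,0,0],8.5]
    - [[0,0,0],[0,0,0],8.5]
    - [[0,0,0],[0,0,0],8.5]

```text
time_s: 3.23
eef_pos: [0.5603, -0.1521, 0.2119]
ee_rot: [3.141, -0.001, 0.826]
wrist_force: [1.0, 0.2, 0.1]
finger_gap: 0.085
finger_force: 0.0
```

Run:
```python
from h import *
o=env.observe();print(o['joint_pos'].round(2),o['eef_pos'],np.degrees(o['ee_rot']))
p,d,c=snap('wrist','w2');print(c)
p,P=cloud('w2');z=P[...,2];r,g,b=p[...,0],p[...,1],p[...,2]
near=np.hypot(P[...,0]-.562,P[...,1]+.184)<.12
for n,m in(('green',near&(g>r+30)&(g>b+25)&(z>.031)&(z<.041)),('fin',(np.hypot(P[...,0]-.562,P[...,1]+.184)<.04)&(z>.064)&(z<.08)&(abs(r-b)<40))):
    q=P[m][:,:2].astype(np.float32)
    if len(q)>5: rc=cv2.minAreaRect(q*1000);print(n,len(q),np.round(rc[0],1),np.round(rc[1],1),round(rc[2],1),q.mean(0),np.median(P[m][:,2]))
```

```text
[-0.31  0.38  0.66  1.82 -0.27  1.04 -0.29] [ 0.560292   -0.15206344  0.21191733] [ 1.79989230e+02 -5.63661589e-02  4.73081206e+01]
{'fov_y': 70.68966127601553, 'cx': 317.7059651490917, 'cy': 198.97100898925385, 'eye': array([ 0.60538274, -0.10295408,  0.3541057 ]), 'orientation': array([-0.26650095, -0.00083269, -0.7471793 ])}
green 3237 [ 562.9 -181.7] [132.8  63.1] 47.5 [ 0.567057   -0.17577563] 0.03533360584606188
fin 444 [ 560.8 -183.8] [36.3 13.9] 48.0 [ 0.5615653 -0.1824369] 0.07113016935629538
```

View pics/w2.png

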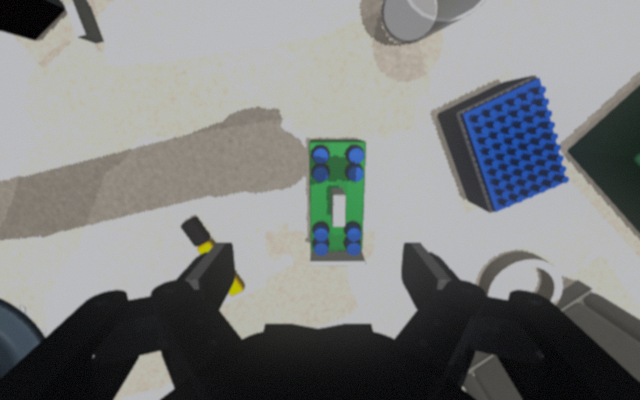

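Wrist view: the rack is upright in the image (fin at (338,208)) and aligned with the tool. The jaws have clear space on both sides. Now I descend to grasp.

Call:
move_arm:
  increments:
    - [[0,0,0],[0.1,-1.6,-1.6],6]
    - [[0,0,0],[0,-1.5,-1.6],6]
    - [[0,0,0],[0,0,-1.6],6]
    - [[0,0,0],[0,0,-1.6],6]
    - [[0,0,0],[0,0,-1.6],6]
    - [[0,0,0],[0,0,-1.6],6]
    - [[0,0,0],[0,0,-1.6],6]
    - [[0,0,0],[0,0,-1.6],6]
    - [[0,0,0],[0,0,-1.6],6]
    - [[0,0,0],[0,0,0],6]
    - [[0,0,0],[0,0,0],6]
    - [[0,0,0],[0,0,0],6]

```text
time_s: 4.28
eef_pos: [0.5618, -0.1843, 0.0688]
ee_rot: [3.14, -0.001, 0.825]
wrist_force: [0.1, -0.6, -0.1]
finger_gap: 0.06
finger_force: 0.0
```

Call:
move_arm:
  increments:
    - [[0,0,0],[0,0.05,-1.3],6]
    - [[0,0,0],[0,0,-1.3],6]
    - [[0,0,0],[0,0,0],4]
    - [[0,0,0],[0,0,0],2]
    - [[0,0,0],[0,0,0],0.5]
    - [[0,0,0],[0,0,0],0.5]
    - [[0,0,0],[0,0,0],0.5]
    - [[0,0,0],[0,0,0],0.5]
    - [[0,0,0],[0,0,0],0.5]
    - [[0,0,0],[0,0,0],0.5]
    - [[0,0,0],[0,0,0],0.5]
    - [[0,0,0],[0,0,0],0.5]

```text
time_s: 5.28
eef_pos: [0.5607, -0.1844, 0.0416]
ee_rot: [3.141, -0.0, 0.823]
wrist_force: [0.1, -0.7, 1.7]
finger_gap: 0.0131
finger_force: 60.1
```

Call:
move_arm:
  increments:
    - [[0,0,0],[0,0,1],0.5]
    - [[0,0,0],[0,0,1],0.5]
    - [[0,0,0],[0,0,1],0.5]
    - [[0,0,0.6],[-0.3,2.2,0],0.5]
    - [[0,0,0.6],[-0.3,2.2,0],0.5]
    - [[0,0,0.6],[-0.3,2.2,0],0.5]
    - [[0,0,0.6],[-0.3,2.2,0],0.5]
    - [[0,0,0.6],[-0.3,2.2,0],0.5]
    - [[0,0,0.6],[-0.3,2.2,0],0.5]
    - [[0,0,0.6],[-0.3,2.2,0],0.5]
    - [[0,0,0.6],[-0.3,2.2,0],0.5]
    - [[0,0,0.6],[-0.3,2.2,0],0.5]

```text
time_s: 6.28
eef_pos: [0.5335, 0.0148, 0.0724]
ee_rot: [3.14, -0.0, 1.392]
wrist_force: [-0.4, -0.6, -1.7]
finger_gap: 0.0133
finger_force: 59.6
```

Call:
move_arm:
  increments:
    - [[0,0,0.6],[-0.3,2.2,0],0.5]
    - [[0,0,0],[0,0,0],0.5]
    - [[0,0,0],[0,0,0],0.5]
    - [[0,0,0],[0,0,0],0.5]
    - [[0,0,0],[0,0,0],0.5]

```text
time_s: 6.7
eef_pos: [0.5307, 0.0344, 0.0718]
ee_rot: [3.141, 0.001, 1.449]
wrist_force: [0.0, 0.4, -1.5]
finger_gap: 0.013
finger_force: 59.6
```

Run:
```python
from h import *
o=env.observe();print(o['joint_pos'].round(2),o['eef_pos'],np.degrees(o['ee_rot']),o['finger_gap'])
a,_,_=snap('top','top2');p,d,c=snap('wrist','w3')
cv2.imwrite('pics/w3c.png',np.vstack([p[:,:,::-1],cv2.resize(a[150:270,150:390,::-1],None,fx=8/3,fy=8/3)[:200]]) if 0 else np.hstack([cv2.resize(p[100:340,180:460,::-1],(420,360)),cv2.resize(a[150:270,210:330,::-1],(360,360),interpolation=cv2.INTER_CUBIC)]))
```

```text
[-0.46  0.46  0.41  2.04 -0.28  0.69 -0.  ] [0.53073946 0.03442211 0.07181733] [1.79947966e+02 3.14824238e-02 8.30328984e+01] 0.013042546342973986
```

View pics/w3c.png

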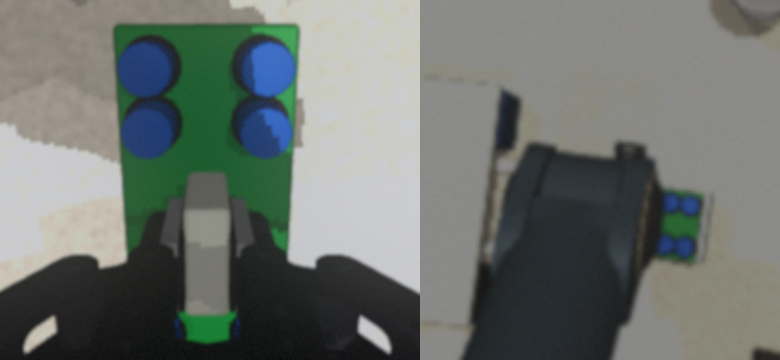

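Wrist view: the rack is straight in the jaws, nose edge (115–298, 27) centred at column 206. I trim the yaw and lateral position, then lower.

Call:
move_arm:
  increments:
    - [[0,0,0.16],[-0.2,0,-1],0.5]
    - [[0,0,0],[0,0,-1],0.5]
    - [[0,0,0],[0,0,-0.6],0.5]
    - [[0,0,0],[0,0,-0.3],0.5]
    - [[0,0,0],[0,0,0],0.5]
    - [[0,0,0],[0,0,0],0.5]
    - [[0,0,0],[0,0,0],0.5]

```text
time_s: 7.38
eef_pos: [0.5283, 0.0357, 0.0419]
ee_rot: [-3.141, 0.0, 1.468]
wrist_force: [0.1, 0.5, -2.1]
finger_gap: 0.013
finger_force: 59.6
```

Call:
move_arm:
  increments:
    - [[0,0,0],[0.1,0.9,-0.05],0.5]
    - [[0,0,0],[0.1,0.9,0],0.5]
    - [[0,0,0],[0.1,0.9,0],0.5]
    - [[0,0,0],[0.1,0.9,0],0.5]
    - [[0,0,0],[0.1,0.9,0],0.5]
    - [[0,0,0],[0,0,0],0.5]
    - [[0,0,0],[0,0,0],0.5]
    - [[0,0,0],[0,0,0],0.5]

```text
time_s: 8.05
eef_pos: [0.5333, 0.0806, 0.0418]
ee_rot: [-3.142, 0.0, 1.468]
wrist_force: [-0.4, 0.4, -1.7]
finger_gap: 0.0131
finger_force: 59.7
```

Call:
move_arm:
  increments:
    - [[0,0,0],[0.05,0.5,0],0.5]
    - [[0,0,0],[0.05,0.5,0],0.5]
    - [[0,0,0],[0.05,0.5,0],0.5]
    - [[0,0,0],[0,0,0],0.5]
    - [[0,0,0],[0,0,0],0.5]

```text
time_s: 8.47
eef_pos: [0.535, 0.0963, 0.0418]
ee_rot: [3.142, -0.0, 1.469]
wrist_force: [0.7, 0.1, -0.8]
finger_gap: 0.0136
finger_force: 59.7
```

Call:
move_arm:
  increments:
    - [[0,0,0],[0.06,0.5,0],0.5]
    - [[0,0,0],[0.05,0.5,0],0.5]
    - [[0,0,0],[0.05,0.5,0],0.5]
    - [[0,0,0],[0.05,0.5,0],0.5]
    - [[0,0,0],[0.05,0.5,0],0.5]
    - [[0,0,0],[0.05,0.5,0],0.5]
    - [[0,0,0],[0,0,0],0.5]
    - [[0,0,0],[0,0,0],0.5]

```text
time_s: 9.13
eef_pos: [0.5381, 0.1263, 0.0418]
ee_rot: [3.141, -0.0, 1.469]
wrist_force: [0.6, -1.2, -2.0]
finger_gap: 0.0131
finger_force: 59.7
```

Call:
move_arm:
  increments:
    - [[0,0,0],[0,0,0],2]
    - [[0,0,0],[0,0,0],4]
    - [[0,0,0],[0,0,0],4]
    - [[0,0,0],[0,0,0],4]
    - [[0,0,0],[0,0,0],4]
    - [[0,0,0],[0,0,1],4]
    - [[0,0,0],[0,0,1.5],4]
    - [[0,0,0],[0,0,2],4]
    - [[0,0,0],[0,0,2],4]
    - [[0,0,0],[0,0,0],4]
    - [[0,0,0],[0,0,0],4]

```text
time_s: 10.05
eef_pos: [0.5389, 0.126, 0.1084]
ee_rot: [3.139, -0.002, 1.468]
wrist_force: [0.3, -1.3, 0.3]
finger_gap: 0.0403
finger_force: 0.0
```

Call:
move_arm:
  increments:
    - [[0,0,0],[-0.1,-1,0],0]
    - [[0,0,0],[-0.2,-2,0],0]
    - [[0,0,0],[-0.2,-2,0],0]
    - [[0,0,0],[-0.2,-2,0],0]
    - [[0,0,0],[-0.2,-2,0],0]
    - [[0,0,0],[-0.2,-2,0],0]
    - [[0,0,0],[0,0,0],0]
    - [[0,0,0],[0,0,0],0]
    - [[0,0,0],[0,0,0],0]

```text
time_s: 10.8
eef_pos: [0.5266, 0.0161, 0.1062]
ee_rot: [-3.14, -0.0, 1.468]
wrist_force: [1.0, -0.1, 0.3]
finger_gap: 0.0004
finger_force: 0.0
```

Run:
```python
from h import *
o=env.observe();print(o['eef_pos'],np.degrees(o['ee_rot']),o['finger_gap'],o['wrist_force'])
p,d,c=snap('wrist','w4')
q=p[60:340,200:440,::-1];cv2.imwrite('pics/w4c.png',cv2.resize(q,None,fx=2,fy=2))
```

```text
[0.52655478 0.01609387 0.10619562] [-1.79922901e+02 -2.62971358e-03  8.41299566e+01] 0.00039956824922839703 [ 0.9658699  -0.07116068  0.34620076]
```

View pics/w4c.png

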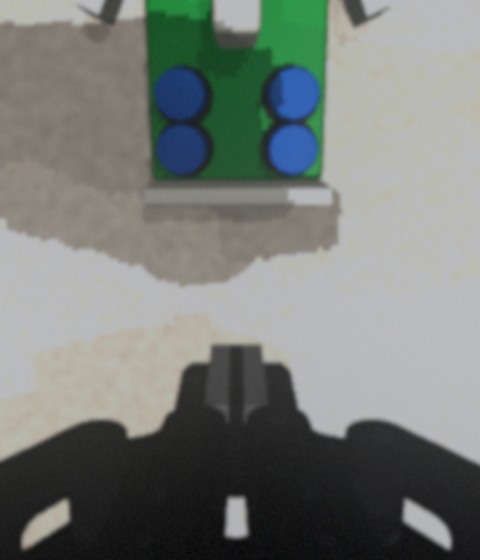

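Wrist view: the rack stands square in the lane, with its plate's top edge at rows 185–205, centred at column 238. The shut fingers are straight behind it. I lower and push the plate in small steps.

Call:
move_arm:
  increments:
    - [[0,0,0],[0,0,-1.5],0]
    - [[0,0,0],[0,0,-2],0]
    - [[0,0,0],[0,0,-2],0]
    - [[0,0,0],[0,0,-1.9],0]
    - [[0,0,0],[0,0,0],0]
    - [[0,0,0],[0,0,0],0]
    - [[0,0,0],[0.1,1,0],0]
    - [[0,0,0],[0.1,0.6,0],0]
    - [[0,0,0],[0,0,0],0]
    - [[0,0,0],[0,0,0],0]

```text
time_s: 11.68
eef_pos: [0.5298, 0.033, 0.0337]
ee_rot: [3.14, -0.001, 1.47]
wrist_force: [-0.2, 0.8, -0.3]
finger_gap: -0.0004
finger_force: 0.0
```

Call:
move_arm:
  increments:
    - [[0,0,0],[0.03,0.3,0],0]
    - [[0,0,0],[0.03,0.3,0],0]
    - [[0,0,0],[0.03,0.3,0],0]
    - [[0,0,0],[0.03,0.3,0],0]
    - [[0,0,0],[0.03,0.3,0],0]
    - [[0,0,0],[0.03,0.3,0],0]
    - [[0,0,0],[0.03,0.3,0],0]
    - [[0,0,0],[0.03,0.3,0],0]
    - [[0,0,0],[0.03,0.3,0],0]
    - [[0,0,0],[0.03,0.3,0],0]
    - [[0,0,0],[0,0,0],0]

```text
time_s: 12.6
eef_pos: [0.5322, 0.0627, 0.0328]
ee_rot: [3.141, -0.0, 1.469]
wrist_force: [0.5, -0.8, 0.0]
finger_gap: 0.0001
finger_force: 0.0
```

Call:
move_arm:
  increments:
    - [[0,0,0],[0.03,0.3,0],0]
    - [[0,0,0],[0.03,0.3,0],0]
    - [[0,0,0],[0.03,0.3,0],0]
    - [[0,0,0],[0.03,0.3,0],0]
    - [[0,0,0],[0.03,0.3,0],0]
    - [[0,0,0],[0.03,0.3,0],0]
    - [[0,0,0],[0.03,0.3,0],0]
    - [[0,0,0],[0.03,0.3,0],0]
    - [[0,0,0],[0.03,0.3,0],0]
    - [[0,0,0],[0,0,0],0]

```text
time_s: 13.43
eef_pos: [0.5348, 0.0898, 0.0328]
ee_rot: [3.142, -0.001, 1.469]
wrist_force: [0.1, 0.8, -0.4]
finger_gap: -0.0002
finger_force: 0.0
```

Run:
```python
from h import *
o=env.observe();print(o['eef_pos'],o['wrist_force'],o['wrist_torque'])
p,P=None,None
p,d,c=snap('wrist','w5');p,P=cloud('w5');z=P[...,2]
m=(z>.05)&(z<.064)&(abs(P[...,0]-.535)<.05)&(P[...,1]>.07)&(P[...,1]<.14)&(abs(p[...,0]-p[...,2])<40)
q=P[m];print(len(q),np.percentile(q[:,1],[2,50,98]),q.mean(0))
```

```text
[0.53482788 0.08983447 0.03279355] [ 0.09231324  0.84120072 -0.39459797] [-0.00938099 -0.02863308 -0.00027224]
3253 [0.09574043 0.1048831  0.11013576] [0.53542408 0.1044588  0.0576168 ]
```

Call:
move_arm:
  increments:
    - [[0,0,0],[0.02,0.2,0],0]
    - [[0,0,0],[0.02,0.2,0],0]
    - [[0,0,0],[0.02,0.2,0],0]
    - [[0,0,0],[0.01,0.1,0],0]
    - [[0,0,0],[0.01,0.1,0],0]

```text
time_s: 13.9
eef_pos: [0.5355, 0.0969, 0.0328]
ee_rot: [3.142, 0.0, 1.468]
wrist_force: [-0.3, -1.4, 0.4]
finger_gap: 0.0001
finger_force: 0.5
```

Call:
move_arm:
  increments:
    - [[0,0,0],[0.01,0.1,0],0]
    - [[0,0,0],[0.01,0.1,0],0]
    - [[0,0,0],[0.01,0.1,0],0]

```text
time_s: 14.15
eef_pos: [0.5359, 0.0998, 0.0328]
ee_rot: [3.141, -0.0, 1.468]
wrist_force: [-0.6, -1.1, 0.5]
finger_gap: 0.0
finger_force: 0.4
```

Call:
move_arm:
  increments:
    - [[0,0,0],[0.01,0.1,0],0]
    - [[0,0,0],[0.01,0.1,0],0]
    - [[0,0,0],[0.01,0.1,0],0]

```text
time_s: 14.4
eef_pos: [0.5361, 0.1029, 0.0328]
ee_rot: [3.142, -0.0, 1.468]
wrist_force: [-0.3, -0.7, -0.7]
finger_gap: 0.0003
finger_force: 0.4
```

Call:
move_arm:
  increments:
    - [[0,0,0],[0.01,0.1,0],0]
    - [[0,0,0],[0.01,0.1,0],0]
    - [[0,0,0],[0.01,0.1,0],0]

```text
time_s: 14.65
eef_pos: [0.5364, 0.1059, 0.0328]
ee_rot: [-3.142, -0.0, 1.468]
wrist_force: [-0.5, -0.4, 0.6]
finger_gap: -0.0
finger_force: 0.4
```

Call:
move_arm:
  increments:
    - [[0,0,0],[0.01,0.1,0],0]
    - [[0,0,0],[0.01,0.1,0],0]
    - [[0,0,0],[0.01,0.1,0],0]

```text
time_s: 14.9
eef_pos: [0.5367, 0.1089, 0.0328]
ee_rot: [3.142, -0.0, 1.468]
wrist_force: [-0.1, -0.4, 0.5]
finger_gap: 0.0002
finger_force: 0.4
```

Call:
move_arm:
  increments:
    - [[0,0,0],[0.01,0.1,0],0]
    - [[0,0,0],[0.01,0.1,0],0]
    - [[0,0,0],[0.01,0.1,0],0]

```text
time_s: 15.15
eef_pos: [0.537, 0.1119, 0.0328]
ee_rot: [3.142, -0.0, 1.468]
wrist_force: [0.3, -1.1, -0.5]
finger_gap: 0.0002
finger_force: 0.3
```

Call:
move_arm:
  increments:
    - [[0,0,0],[0.01,0.1,0],0]
    - [[0,0,0],[0.01,0.1,0],0]
    - [[0,0,0],[0.01,0.1,0],0]

```text
time_s: 15.4
eef_pos: [0.5374, 0.1149, 0.0328]
ee_rot: [3.142, -0.0, 1.468]
wrist_force: [-0.3, -0.9, 0.1]
finger_gap: -0.0001
finger_force: 0.3
```

Call:
move_arm:
  increments:
    - [[0,0,0],[0.01,0.1,0],0]
    - [[0,0,0],[0.01,0.1,0],0]
    - [[0,0,0],[0.01,0.1,0],0]

```text
time_s: 15.65
eef_pos: [0.5376, 0.1178, 0.0328]
ee_rot: [-3.142, 0.0, 1.468]
wrist_force: [-0.4, -0.5, -0.4]
finger_gap: -0.0003
finger_force: 0.4
```

Call:
move_arm:
  increments:
    - [[0,0,0],[0.01,0.1,0],0]
    - [[0,0,0],[0.01,0.1,0],0]
    - [[0,0,0],[0.01,0.1,0],0]

```text
time_s: 15.9
eef_pos: [0.5379, 0.1209, 0.0328]
ee_rot: [3.142, 0.0, 1.468]
wrist_force: [0.1, -1.0, -0.1]
finger_gap: -0.0003
finger_force: 0.4
```

Call:
move_arm:
  increments:
    - [[0,0,0],[0.01,0.1,0],0]
    - [[0,0,0],[0.01,0.1,0],0]
    - [[0,0,0],[0.01,0.1,0],0]

```text
time_s: 16.15
eef_pos: [0.5383, 0.1239, 0.0328]
ee_rot: [3.142, -0.0, 1.468]
wrist_force: [0.1, -1.4, 0.1]
finger_gap: -0.0003
finger_force: 0.5
```

Call:
move_arm:
  increments:
    - [[0,0,0],[0.01,0.1,0],0]
    - [[0,0,0],[0.01,0.1,0],0]
    - [[0,0,0],[0.01,0.1,0],0]

```text
time_s: 16.4
eef_pos: [0.5381, 0.124, 0.0328]
ee_rot: [-3.141, 0.003, 1.467]
wrist_force: [-1.9, -8.6, 3.3]
finger_gap: -0.0
finger_force: 4.4
```

Call:
move_arm:
  increments:
    - [[0,0,0],[0,0,0],0]
    - [[0,0,0],[0,0,0],0]

```text
time_s: 16.57
eef_pos: [0.5381, 0.124, 0.0329]
ee_rot: [-3.141, 0.003, 1.466]
wrist_force: [-1.9, -5.8, 1.8]
finger_gap: 0.0001
finger_force: 3.4
```

Call:
move_arm:
  increments:
    - [[0,0,0],[-0.01,-0.2,0],0]
    - [[0,0,0],[-0.03,-0.3,0],0]
    - [[0,0,0],[-0.1,-1,0],0]
    - [[0,0,0],[-0.2,-2,0],0]
    - [[0,0,0],[-0.2,-2,0],0]
    - [[0,0,0],[-0.2,-2,0],0]
    - [[0,0,0],[-0.1,-1,2],0]
    - [[0,0,0],[0,0,3],0]
    - [[0,0,0],[0,0,3],0]
    - [[0,0,0],[0,0,0],0]
    - [[0,0,0],[0,0,0],0]
    - [[0,0,0],[0,0,0],0]

```text
time_s: 17.57
eef_pos: [0.5298, 0.042, 0.1126]
ee_rot: [-3.141, -0.001, 1.469]
wrist_force: [-0.6, -0.1, 0.0]
finger_gap: 0.0002
finger_force: 0.0
```

Run:
```python
from h import *
o=env.observe();print(o['time_s'],o['eef_pos'],o['wrist_force'])
p,d,c=snap('wrist','w6');a,_,_=snap('top','top6');p,P=cloud('w6');z=P[...,2]
m=(z>.05)&(z<.064)&(abs(P[...,0]-.54)<.05)&(P[...,1]>.1)&(P[...,1]<.16)&(abs(p[...,0]-p[...,2])<40)
q=P[m];print(len(q),np.percentile(q[:,1],[2,50,98]),q.mean(0),np.median(q[:,2]))
rc=cv2.minAreaRect(q[:,:2].astype(np.float32)*1000);print(rc)
p=p.astype(np.uint8)
cv2.imwrite('pics/w6c.png',np.hstack([cv2.resize(p[40:280,180:460,::-1],(420,360)),cv2.resize(a[150:270,210:330,::-1],(360,360),interpolation=cv2.INTER_CUBIC)]))
```

```text
17.5667 [0.52975959 0.04199487 0.11260766] [-0.55338741 -0.12841028  0.02513844]
1173 [0.13259082 0.13764201 0.14297741] [0.53908179 0.13765262 0.05857429] 0.05914807561659505
((539.1196899414062, 138.0373992919922), (6.138082027435303, 63.363407135009766), 84.02655029296875)
```

View pics/w6c.png

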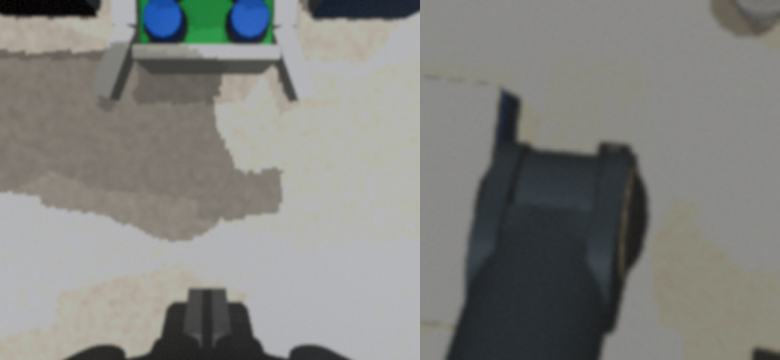

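The plate stands square at 84.0° and flat (top at 59 mm). About 30 mm of the rack is outside, so the nose is about 110 mm in. That is within the stop's range, and the rack did not move when I let go. Handing in.

```bash
python3 -c "
from station import env
print(env.job_done())"
```

```text
the job is handed in; nothing more can be done
None
```

The rack is in the reader nose first, pressed against the stop with at most about 9 N, standing flat with about 30 mm outside and the gripper clear; I handed the job in at about 17.7 s.

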